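Tip the waffles from the tray into the biscuit jar and close it

ROBOT

A 6-joint arm with a two-finger parallel gripper is mounted at the origin on the work surface. World frame = base frame: x ahead of the robot, y to its left, z up, the work surface at z = 0. Lengths are in m, angles in degrees, forces in N, time in s.
With the tool pointing down it reaches from about 0.4 to 0.825 m from the base axis. Payload 7 kg.
Tool frame: the origin (TCP) lies between the finger pads; the fingertips stand 22 mm ahead of it and the grasp point (between the pads) lies 3 mm ahead of it; z points along the fingers, y is the direction in which the jaws open and shut (so a half turn about z gives the same grasp; the last joint's range is limited). The gripper opens to 88 mm and grips with 3 to 60 N. Pads are 19 mm wide; open, the fingers measure 130 mm over their backs; the gripper's body (78 mm by 193 mm) begins 47 mm behind the grasp point.
Start: joints at [79.59, 20.546, 0.682, 0, -70.136, -16.507], TCP at [0.306, 0.602, 0.249] pointing down, gripper open.
Joint ranges: [-176.03, 176.03], [-82.01, 121.73], [-58.28, 71.71], [-173.87, 95.51], [-174.79, -0.11], [-173.66, 173.66]. Speed limits (degrees/s): [136.94, 136.94, 172.46, 180, 180, 180].

INTERFACE

Orientations are given as [roll, pitch, yaw] about the fixed x, y, z axes, in that order (R = Rz(yaw) Ry(pitch) Rx(roll)).
In Python, from plant import telemetry, cams, r gives the robot as it stands.
- The arm moves only by the tool carry_out, never from a script. Its argument "commands" is one flat list of numbers, 5 for each row, row after row: the shift along the world's x, y, z as a fraction of full scale, then the turn about the world's z as a fraction of full scale, then the gripper's target within -1 to 1 (shut at 1, half-way at 0, fully open at -1). In form: [x, y, z, turn, claw, x, y, z, turn, claw, ...]. A call has 1 to 8 rows; each row shifts and turns the commanded pose from where the row before left it; what a row does not reach is not made up. Full scale, the value 1, is 0.04 m for a shift and 4 degrees for a turn. A row lasts 1/10 s, in which the tool goes at most 50 mm and 8.59 degrees, less where a joint would pass 70% of its speed; a pose out of reach is approached as far as the arm can. A call with a number of a shift or a turn outside -1 to 1 is refused whole. A call with a gripper value outside its range is refused whole. The fingers move at their own pace and stop on an object; "grip_force" is the grip in N (left out, the last holds). Time passes only in rows, so rows that do not move let the fingers close. It gives the time, the measured TCP pose, the force and the opening at its end, in the units of the state.
- telemetry.get_state(): the state, without advancing time (a new reading comes with each control period).
- cams.capture(name): name is "scene" or "top" or "wrist"; returns a dict with "frame" (384x512x3 uint8, red, green, blue), "camera_matrix" (3x3 intrinsics, pixels), "camera_from_world" (4x4, takes a point from world to camera coordinates); the wrist camera has in their place "mount" (4x4, takes a point from camera to tool coordinates, whose origin is the TCP and whose axes are the flange's). Camera axes: x right, y down, z forward; pixel columns grow to the right and rows downward; lengths in m; the calibration is good to about 2 mm. A picture is of the moment at which its call begins: read the wrist's pose just before it. There is no depth.
- r.close_job(): hands the job in, once; it reports no verdict.
The state is a dict: "time_s": time; "joints": joint angles; "qd": joint speeds; "joint_torque": joint torques, N m; "tcp_pos": TCP position; "eef_rot": TCP orientation; "contact_force": force on the tool from outside, world axes, zero at the start; "moment": the same for the moment, N m; "gripper_width": finger opening in m.
Only numpy, scipy, OpenCV 4.12 (cv2) and the standard library are available. Lean on these libraries where they do the work, as an engineer would, in place of code of your own. Each camera call takes 0.05 s, during which the arm holds its last target. There are 200 camera calls.

TASK

Carry the tray by its handle bar over the open glass jar and tip it so that all three waffles slide off the open end into the jar, without the gripper touching the waffles. Set the empty tray back down flat on the shelf, then put the wooden lid gently on the jar so that it sits flat and fully home. Leave the jar standing and do not shift the plates, the ladle or the waffle iron.

Things in the scene. Friction and masses are not known exactly. Their poses are not given: they have to be found in the camera images.
- tray: Loose aluminium tray, 220 g, floor 160 (x) by 104 (y), 4 mm thick. Origin: centre of its underside, z up. Walls 24 mm high (from the underside), 5 mm thick on both long sides and at the +x end; the -x end is open: waffles slide off there, at a tilt of 26 to 36 degrees (friction varies). A handle bar stands behind the +x end. Starts flat on the shelf (z = 0), position and yaw vary.
- tray_grip (a point): Centre of the tray's black handle bar: 118 mm along +x from the tray's origin, 55 mm above its underside; axes as the tray's. Bar 16 (x) by 104 (y) by 22 mm (z), carried by two 8 mm rods 43 mm either side of its middle; the middle 70 mm is free for fingers. Nothing below it down to the shelf; the tray's end wall is 30 mm from the bar's inner face.
- tray_lip (a point): Middle of the tray's open end edge, on the floor's upper side: 80 mm along -x from the tray's origin, 4 mm above the underside; axes as the tray's.
- waffle0_center (a point): Centre of crisp waffle 1 of 3, loose, rigid, about 30 g: 40 mm (x) by 62 mm (y) by 18 mm (z). It starts lying flat on the tray's floor, nearest the open end, its long side across the tray.
- waffle1_center (a point): Centre of crisp waffle 2 of 3, loose, rigid, about 30 g: 40 mm (x) by 62 mm (y) by 18 mm (z). It starts lying flat on the tray's floor, in the middle, its long side across the tray.
- waffle2_center (a point): Centre of crisp waffle 3 of 3, loose, rigid, about 30 g: 40 mm (x) by 62 mm (y) by 18 mm (z). It starts lying flat on the tray's floor, nearest the handle, its long side across the tray.
- jar_mouth (a point): Centre of the mouth of the open round glass jar, in the plane of its rim, 105 mm above its underside; z up. Outside diameter 170 mm, inside 160 mm, base 6 mm thick, loose, about 0.8 kg. Jar and lid may stand either way round: one straight ahead of the robot, the other to its right.
- lid_knob (a point): Centre of the upright knob (34 mm diameter, 36 mm high) of the jar's round wooden lid, loose, 250 g; z up. Under the knob a disc 174 mm across, 10 mm thick, then a plug 140 mm across, 8 mm deep, that drops into the jar's mouth. 20 mm above the disc's top, 38 mm above the plug's underside (its start height). With the lid home it is 30 mm above jar_mouth.
- lid: The same lid; origin: centre of the plug's underside, z up.
- jar: The same jar; origin: centre of its underside, z up.
- waffle0: The same waffle 1; origin: centre of its underside, 9 mm below its centre.
- waffle1: The same waffle 2; origin: centre of its underside, 9 mm below its centre.
- waffle2: The same waffle 3; origin: centre of its underside, 9 mm below its centre.
- plate0: Lower of two stacked white ceramic plates, 204 mm across, bystander, loose; origin: centre of its underside.
- plate1: Upper of the two white plates; origin: centre of its underside. The stack is 30 mm high.
- ladle_mid (a point): Bystander: steel ladle lying on the shelf, loose, 300 mm long, bowl 88 mm across and 32 mm high; this point is on the handle, 100 mm from the bowl's centre; the ladle's +x runs from bowl to handle end.
- waffle_iron: Bystander: closed black waffle iron, 230 mm (x) by 250 mm (y) by 103 mm high, fixed, handle on its -x side; origin: centre of its underside.
Mind the look-alikes: they are no part of the job. What is shaped like the tray but pink is not meant. What is shaped like the waffle1 but red is not meant.

How it is judged:
By the outcome, as a careful person would: the job done as asked, in the order asked, and still so for the second after the job is handed in, with the robot touching nothing.
It also fails if it takes over 72 s, if anything falls off the work surface, if the arm or the gripper's body presses on something with over 40 N, if the wrist force passes 120 N, or if a joint passes its speed limit or range.

## Working session

There is one attempt and no reset: what is moved stays moved. The work goes in short steps, Python scripts to look and compute and a tool call to move; the robot and the scene stay as the last step left them, time stands still between calls to the robot, and variables do not carry over. Pictures are saved under pics/ and viewed, about 8 in all and at most 12, crops included, and the job is handed in when it is done.

Besides the shell and the picture viewer there is one more tool, called after "Request:" as name(argument=value, ...) on one line, values as JSON. carry_out: Moves the arm, as the interface text tells. Shift numbers are shares of 0.04 m and turn numbers shares of 4 degrees, none past 1 either way. Its arguments: {"type":"object","properties":{"commands":{"type":"array"},"grip_force":{"type":"number"}},"required":["commands"]}

```bash
ls; mkdir -p pics; cat > h.py <<'E'
import numpy as np, cv2
from plant import telemetry, cams, r
def cap(n):
    s=telemetry.get_state(); c=cams.capture(n); K=np.array(c["camera_matrix"])
    if "mount" in c:
        from scipy.spatial.transform import Rotation as R
        T=np.eye(4);T[:3,:3]=R.from_euler('xyz',s["eef_rot"],degrees=True).as_matrix();T[:3,3]=s["tcp_pos"]
        E=np.linalg.inv(T@np.array(c["mount"]))
    else: E=np.array(c["camera_from_world"])
    return np.array(c["frame"]),K,E
def ray(K,E,u,v,z):
    W=np.linalg.inv(E); d=W[:3,:3]@np.linalg.inv(K)@[u,v,1]; o=W[:3,3]
    return o+d*(z-o[2])/d[2]
def proj(K,E,p):
    q=K@(E@[*p,1])[:3]; return q[:2]/q[2]
def save(n,f): cv2.imwrite("pics/"+n+".png",f[:,:,::-1])
E
python3 - <<'E'
from h import *
for n in("top","scene"):
    f,K,E=cap(n); save(n+"0",f); np.savez("pics/"+n,f=f,K=K,E=E); print(n,np.linalg.inv(E)[:3,3])
E
```

```text
pics
top [ 0.36042024 -0.07934452  1.43134157]
scene [0.84903849 0.3902045  0.96705127]
```

View pics/top0.png

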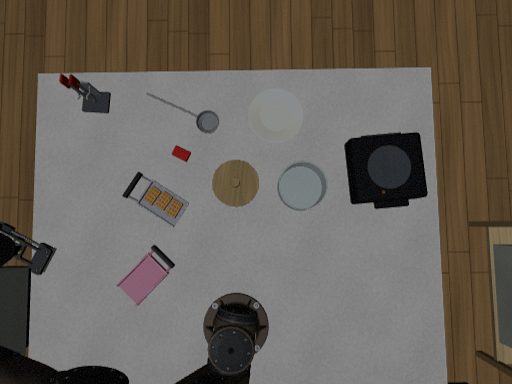

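View pics/scene0.png

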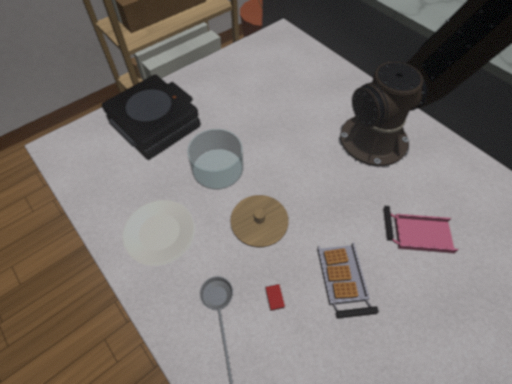

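Top view: the aluminium tray has its handle at (133,186) and its open end near (180,217). The lid is at (236,183) and the jar at (301,187). Things that could be mistaken for what I want: the pink tray at (145,277) and the red waffle at (181,153). The tray holding waffles, with the black bar at (133,186), is the right one.

```bash
python3 - <<'E'
from h import *
d=np.load("pics/top.npz");f,K,E=d["f"],d["K"],d["E"]
crop=f[130:240,100:340]; save("crop0",cv2.resize(crop,None,fx=3.3,fy=3.3,interpolation=cv2.INTER_CUBIC))
def blobs(m,name,z,box):
    x0,x1,y0,y1=box; mm=np.zeros(f.shape[:2],np.uint8); mm[y0:y1,x0:x1]=m[y0:y1,x0:x1]
    n,l,s,c=cv2.connectedComponentsWithStats(mm)
    for i in range(1,n):
        if s[i,4]>20:
            pts=np.argwhere(l==i)[:,::-1].astype(np.float32); R=cv2.minAreaRect(pts)
            W=np.array([ray(K,E,u,v,z)[:2] for u,v in cv2.boxPoints(R)])
            print(name,s[i],c[i].round(1),ray(K,E,*R[0],z).round(4),"edges",np.linalg.norm(W[1]-W[0]).round(3),np.linalg.norm(W[2]-W[1]).round(3),"dirs",np.degrees(np.arctan2(*(W[1]-W[0])[::-1])).round(1))
F=f.astype(int);h=cv2.cvtColor(f,cv2.COLOR_RGB2HSV)
blobs((F.max(2)<60),"bar",.066,(115,155,165,205))
blobs((h[...,0]<22)&(h[...,1]>120),"waffle",.022,(140,190,180,222))
blobs((h[...,0]<25)&(h[...,1]>50),"lid",.018,(205,265,155,212))
s=telemetry.get_state();print(s)
E
```

```text
bar [123 172  20  26 157] [132.1 184.5] [0.5066 0.3608 0.066 ] edges 0.102 0.02 dirs -33.8
waffle [143 186  18  18 172] [151.9 194.9] [0.4732 0.3019 0.022 ] edges 0.059 0.04 dirs -35.3
waffle [156 192  17  18 168] [163.6 200.4] [0.4519 0.2591 0.022 ] edges 0.059 0.038 dirs -36.8
waffle [166 199  17  19 170] [174.  208.1] [0.4237 0.2208 0.022 ] edges 0.058 0.038 dirs -29.6
lid [ 212  160   47   47 1710] [235.  182.7] [ 0.5152 -0.0021  0.018 ] edges 0.169 0.17 dirs -45.2
{'time_s': 0.1, 'joints': array([ 7.95906652e+01,  2.05867050e+01,  6.40882038e-01, -1.46704019e-02,
       -7.01381785e+01, -1.65063665e+01]), 'qd': array([-0.01319523, -0.12610093,  0.07861721,  0.00206209,  0.11155531,
        0.05878129]), 'joint_torque': array([-1.69140367e-03, -5.84164810e+01,  2.93749845e+01,  7.01539323e+00,
        1.01023683e-02, -5.35058905e-05]), 'tcp_pos': array([0.30542061, 0.6015061 , 0.24774721]), 'eef_rot': array([ 1.79915542e+02, -1.06447236e-02, -2.69206879e+01]), 'contact_force': array([ 0.34570033,  0.06862779, -0.64507556]), 'moment': array([-0.01793438, -0.02690326, -0.0267803 ]), 'gripper_width': 0.08779937803745871}
```

View pics/crop0.png

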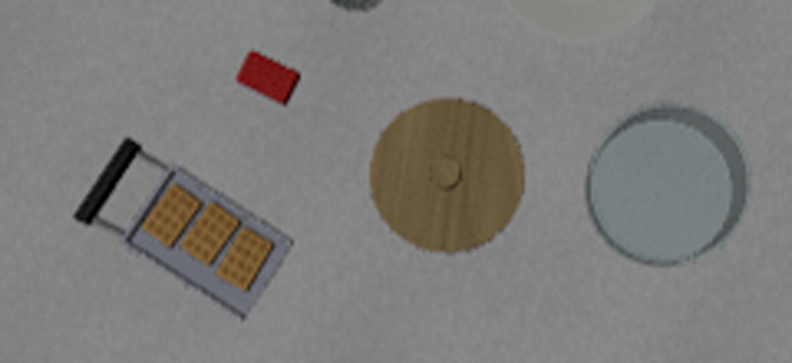

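The close crop confirms the grey tray with three waffles and the black bar, at a tray yaw of about 58°. The lid knob is at crop (446,173) and the jar rim centre at about (667,184).

```bash
python3 - <<'E'
from h import *
d=np.load("pics/top.npz");f,K,E=d["f"],d["K"],d["E"]
c=lambda x,y:(x/3.3+100-.35,y/3.3+130-.35)
print("rim",ray(K,E,*c(667,184),.105),"floor",ray(K,E,*c(660,193),.006),"knob",ray(K,E,*c(446,173),.056))
print("rim L/R",ray(K,E,*c(586,184),.105),ray(K,E,*c(748,184),.105),'T/B',ray(K,E,*c(667,102),.105),ray(K,E,*c(664,266),.105))
d=np.load("pics/scene.npz");f,K,E=d["f"],d["K"],d["E"]
print("scene bar",ray(K,E,357,311,.066),"jar rim",ray(K,E,215.5,150,.105),"proj est tray grip",proj(K,E,(.506,.361,.066)))
E
```

```text
rim [ 0.49290423 -0.23618624  0.105     ] floor [ 0.49277699 -0.23985669  0.006     ] knob [ 0.51261418 -0.0034557   0.056     ]
rim L/R [ 0.49391417 -0.15191759  0.105     ] [ 0.49189526 -0.32037399  0.105     ] T/B [ 0.57912896 -0.23804935  0.105     ] [ 0.40763921 -0.23124017  0.105     ]
scene bar [0.51012262 0.36217667 0.066     ] jar rim [ 0.49520024 -0.23499277  0.105     ] proj est tray grip [357.77738026 309.51316943]
```

Request:
carry_out(commands=[0.5, -0.7, -0.3, -0.5, -0.2, 1, -1, -0.5, -0.7, 0.2, 1, -1, -0.5, 0, 0.2, 1, -1, 0, 0, 0.2, 1, -1, 0, 0, 0.2, 0.5, -1, 0, 0, 0.2, 0, -0.3, 0, 0, 0.2, 0, 0, 0, 0, 0.2])

```text
time_s: 0.9
tcp_pos: [0.4833, 0.3823, 0.203]
eef_rot: [180.0, 0.0, -31.9]
contact_force: [-0.4, -0.0, 0.8]
gripper_width: 0.0363
```

Request:
carry_out(commands=[0, 0, 0, 0, 0.2, 0, 0, 0, 0, 0.2, 0, 0, 0, 0, 0.2])

```text
time_s: 1.2
tcp_pos: [0.4824, 0.3856, 0.2031]
eef_rot: [180.0, 0.0, -31.6]
contact_force: [-0.8, 0.6, -0.4]
gripper_width: 0.0349
```

```bash
python3 - <<'E'
from h import *
f,K,E=cap("wrist"); save("w1",f); np.savez("pics/w1",f=f,K=K,E=E)
s=telemetry.get_state();print(s["tcp_pos"],s["eef_rot"],s["gripper_width"]); print("cam",np.linalg.inv(E)[:3,3])
m=(f.max(2)<60).astype(np.uint8)
n,l,st,c=cv2.connectedComponentsWithStats(m)
for i in range(1,n):
    if st[i,4]>300:
        R=cv2.minAreaRect(np.argwhere(l==i)[:,::-1].astype(np.float32)); B=np.array([ray(K,E,u,v,.066)[:2] for u,v in cv2.boxPoints(R)])
        print(st[i],ray(K,E,*R[0],.066).round(4),B.round(4).tolist())
print(proj(K,E,(.507,.361,.066)))
E
```

```text
[0.48241362 0.38549965 0.20307438] [ 1.79992187e+02  2.83190087e-03 -3.16307151e+01] 0.03502163616303698
cam [0.54826361 0.34625678 0.3389989 ]
[ 251   87   31  114 1875] [0.5092 0.3567 0.066 ] [[0.4715, 0.3956], [0.5565, 0.343], [0.5432, 0.3216], [0.4569, 0.3719]]
[    0   226   512   158 67651] [0.3722 0.4517 0.066 ] [[0.575, 0.613], [0.3187, 0.1979], [0.1311, 0.26], [0.4353, 0.7513]]
[263.12146336 148.21906597]
```

View pics/w1.png

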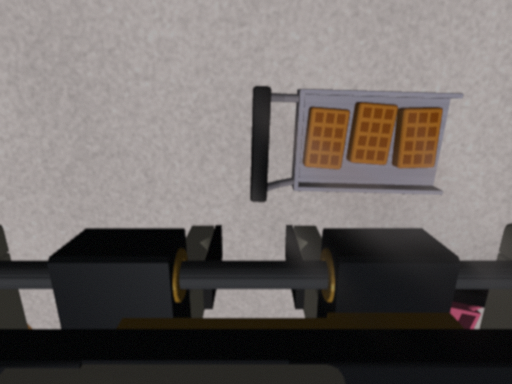

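Request:
carry_out(commands=[0.64, -0.69, 0, -0.07, 0.2, 0, 0, -0.9, 0, 0.2, 0, 0, -0.9, 0, 0.2, 0, 0, -0.8, 0, 0.2, 0, 0, -0.4, 0, 0.2, 0, 0, 0, 0, 0.2, 0, 0, 0, 0, 0.2])

```text
time_s: 1.95
tcp_pos: [0.5086, 0.3575, 0.0835]
eef_rot: [180.0, -0.0, -31.9]
contact_force: [-0.3, 0.3, 0.8]
gripper_width: 0.035
```

Request:
carry_out(commands=[0, 0, -0.4, 0, 0.2, 0, 0, -0.3, 0, 0.2, 0, 0, 0, 0, 0.4, 0, 0, 0, 0, 0.8, 0, 0, 0, 0, 0.8, 0, 0, 0, 0, 0.8, 0, 0, 0, 0, 0.8], grip_force=50)

```text
time_s: 2.65
tcp_pos: [0.509, 0.3575, 0.0562]
eef_rot: [-179.9, -0.0, -32.0]
contact_force: [-1.1, 1.7, 3.6]
gripper_width: 0.0156
```

Request:
carry_out(commands=[0, 0, 0, 0, 0.8, 0, 0, 0.1, 0, 0.8, 0, 0, 0.3, 0, 0.8, 0, 0, 0.5, 0, 0.8, 0, 0, 0.5, 0, 0.8, 0, 0, 0.3, 0, 0.8, 0, 0, 0, 0, 0.8, 0, 0, 0, 0, 0.8])

```text
time_s: 3.45
tcp_pos: [0.5082, 0.3566, 0.1229]
eef_rot: [180.0, 0.0, -32.0]
contact_force: [0.6, -0.2, -3.8]
gripper_width: 0.0155
```

```bash
python3 - <<'E'
from h import *
a,K,E=cap("wrist"); b,K,E=cap("scene")
save("g1",np.hstack([cv2.resize(a,(400,300)),b[180:380,250:512][:200,:].copy() if 0 else cv2.resize(b[190:350,290:503],(400,300))]))
E
```

```text
(no output)
```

View pics/g1.png

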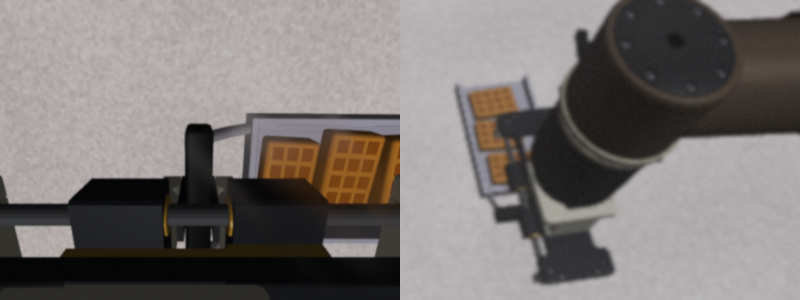

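Request:
carry_out(commands=[0, 0, 0.2, 0, 0.8, 0, 0, 0.5, 0, 0.8, 0, 0, 0.8, 0, 0.8, 0, 0, 0.8, 0, 0.8, 0, 0, 0.8, 0, 0.8, 0, -0.1, 0.7, 0, 0.8, 0, -0.3, 0.4, 0, 0.8, 0.1, -0.5, 0.2, 0, 0.8])

```text
time_s: 4.35
tcp_pos: [0.5125, 0.3207, 0.3004]
eef_rot: [-179.9, -0.0, -31.9]
contact_force: [0.3, -0.8, -3.0]
gripper_width: 0.0156
```

Request:
carry_out(commands=[0.15, -0.7, 0, 0, 0.8, 0.2, -0.8, 0, 0, 0.8, 0.2, -0.8, 0, 0, 0.8, 0.2, -0.8, 0, 0, 0.8, 0.2, -0.8, 0, 0, 0.8, 0.2, -0.8, 0, 0, 0.8, 0.2, -0.8, 0, 0, 0.8, 0.2, -0.8, 0, 0, 0.8])

```text
time_s: 5.15
tcp_pos: [0.5736, 0.0661, 0.2979]
eef_rot: [179.9, 0.1, -32.0]
contact_force: [0.9, -0.8, -3.3]
gripper_width: 0.0158
```

Request:
carry_out(commands=[0.1, -0.8, 0, 0, 0.8, 0, -0.8, 0, 0, 0.8, 0, -0.7, 0, 0, 0.8, 0, -0.5, 0, 0, 0.8, 0, -0.3, 0, 0, 0.8, 0, -0.1, 0, 0, 0.8, 0, 0, 0, 0, 0.8, 0, 0, 0, 0, 0.8])

```text
time_s: 5.95
tcp_pos: [0.5785, -0.0586, 0.299]
eef_rot: [180.0, 0.0, -32.0]
contact_force: [0.2, 0.1, -2.9]
gripper_width: 0.0157
```

Request:
carry_out(commands=[0, -0.2, 0, 0, 0.8, 0, -0.4, 0, 0, 0.8, 0, -0.35, 0, 0, 0.8, 0, -0.1, 0, 0, 0.8, 0, 0, 0, 0, 0.62, 0, 0, 0, 0, 0.59, 0, 0, 0, 0, 0.59], grip_force=60)

```text
time_s: 6.65
tcp_pos: [0.5786, -0.101, 0.2992]
eef_rot: [-180.0, 0.0, -32.0]
contact_force: [-0.1, 0.7, -3.4]
gripper_width: 0.0178
```

```bash
cat > tilt.py <<'E'
from h import *
import sys
s=telemetry.get_state();print(s["tcp_pos"],s["gripper_width"],s["contact_force"],s["moment"])
a,K,E=cap("wrist"); b,K,E=cap("scene")
save(sys.argv[1],np.hstack([cv2.resize(a,(400,300)),cv2.resize(b[70:320,130:463],(400,300))]))
E
python3 tilt.py t1
```

```text
[ 0.57855846 -0.10100611  0.29919416] 0.017791979909461686 [-0.10696751  0.74215838 -3.36946317] [ 0.27723841 -0.202332   -0.02909343]
```

View pics/t1.png

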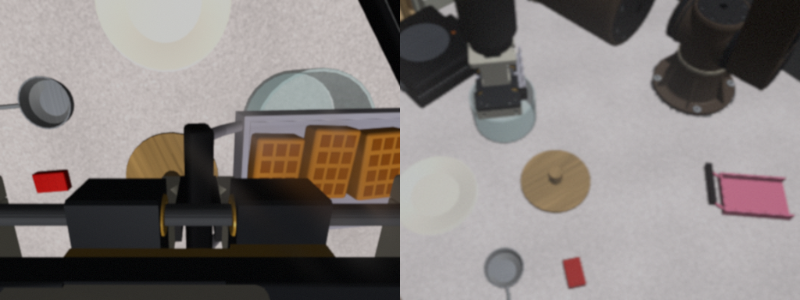

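Request:
carry_out(commands=[0, 0, -0.2, 0, 0.57, 0, 0, -0.25, 0, 0.55, 0, 0, 0, 0, 0.53, 0, 0, 0, 0, 0.51, 0, 0, 0, 0, 0.5, 0, 0, 0, 0, 0.5, 0, 0, 0, 0, 0.5])

```text
time_s: 7.45
tcp_pos: [0.5787, -0.1011, 0.2815]
eef_rot: [-180.0, -0.0, -32.0]
contact_force: [-0.4, -0.6, -2.4]
gripper_width: 0.0223
```

```bash
cat > st.py <<'E'
# tray tilt from the wrist view: waffle-coloured count and moment
from h import *
s=telemetry.get_state();print(s["tcp_pos"],s["gripper_width"],s["contact_force"].round(1),s["moment"].round(3))
a,K,E=cap("wrist"); h=cv2.cvtColor(a,cv2.COLOR_RGB2HSV)
m=((h[...,0]<20)&(h[...,1]>130)&(h[...,2]>90)).astype(np.uint8); m[:,:300]=0
n,l,st,c=cv2.connectedComponentsWithStats(m)
print([x.tolist() for x in st[1:] if x[4]>100]); save("last",a)
E
python3 st.py
```

```text
[ 0.57865975 -0.10113933  0.28147626] 0.022334751442245296 [-0.4 -0.6 -2.4] [ 0.137 -0.128  0.041]
[[300, 156, 150, 79, 9533]]
```

View pics/last.png

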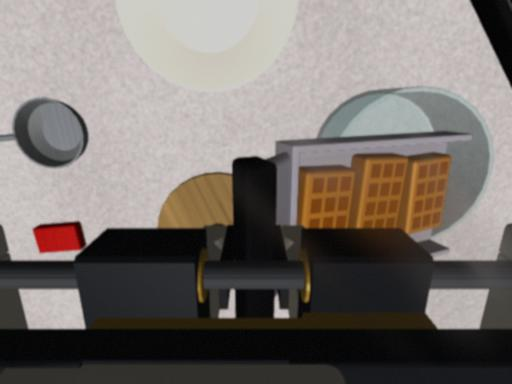

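Request:
carry_out(commands=[0, 0, 0, 0, 0.49, 0, 0, 0, 0, 0.48, 0, 0, 0, 0, 0.47, 0, 0, 0, 0, 0.46, 0, 0, 0, 0, 0.45, 0, 0, 0, 0, 0.44, 0, 0, 0, 0, 0.44, 0, 0, 0, 0, 0.44])

```text
time_s: 8.3
tcp_pos: [0.5786, -0.1011, 0.2813]
eef_rot: [180.0, -0.0, -32.0]
contact_force: [-0.4, 0.1, -3.2]
gripper_width: 0.0245
```

```bash
python3 st.py
```

```text
[ 0.57857866 -0.10112406  0.28125402] 0.02454461621804095 [-0.4  0.1 -3.2] [ 0.21  -0.091  0.004]
[[300, 146, 107, 82, 6619]]
```

Request:
carry_out(commands=[0, 0, 0, 0, 0.435, 0, 0, 0, 0, 0.43, 0, 0, 0, 0, 0.425, 0, 0, 0, 0, 0.42, 0, 0, 0, 0, 0.42, 0, 0, 0, 0, 0.42, 0, 0, 0, 0, 0.42])

```text
time_s: 9.05
tcp_pos: [0.5786, -0.1011, 0.2812]
eef_rot: [-180.0, -0.0, -32.0]
contact_force: [0.0, -0.9, -1.8]
gripper_width: 0.0258
```

```bash
python3 st.py
```

```text
[ 0.57856056 -0.10112662  0.28124071] 0.025842151004796223 [ 0.  -0.9 -1.8] [ 0.116 -0.028 -0.011]
[[372, 133, 44, 49, 1736], [425, 140, 26, 49, 670]]
```

View pics/last.png

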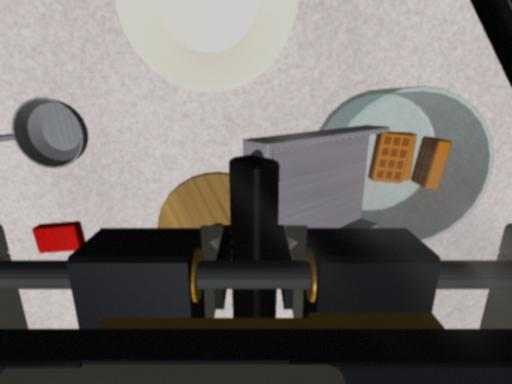

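Two waffles show in the jar at (393,157) and (432,163), and the tray is empty. I'll lift away and check for the third.

Request:
carry_out(commands=[0, 0, 0.3, 0, 0.43, 0, 0, 0.6, 0, 0.45, 0, 0, 0.8, 0, 0.8, 0, 0.2, 0.6, 0, 0.8, 0, 0.5, 0.2, 0, 0.8, 0, 0.8, 0, 0, 0.8, -0.1, 0.9, 0, 0, 0.8, -0.2, 0.9, 0, 0, 0.8])

```text
time_s: 9.9
tcp_pos: [0.5666, 0.0319, 0.3822]
eef_rot: [-180.0, -0.0, -32.0]
contact_force: [0.3, 0.1, -1.5]
gripper_width: 0.0225
```

Request:
carry_out(commands=[-0.2, 0.9, 0, 0, 0.8, -0.2, 0.9, 0, 0, 0.8, -0.2, 0.9, 0, 0, 0.8, -0.2, 0.9, 0, 0, 0.8, -0.2, 0.9, 0, 0, 0.8, -0.2, 0.9, 0, 0, 0.8, -0.2, 0.6, 0, 0, 0.8, -0.2, 0.3, 0, 0, 0.8])

```text
time_s: 10.7
tcp_pos: [0.5021, 0.2848, 0.3818]
eef_rot: [-180.0, -0.0, -31.9]
contact_force: [-0.3, -0.3, -2.6]
gripper_width: 0.0227
```

```bash
python3 - <<'E'
from h import *
s=telemetry.get_state();print(s["tcp_pos"],s["gripper_width"],s["contact_force"].round(1),s["moment"].round(3))
a,K,E=cap("wrist"); b,K,E=cap("top"); c,K,E=cap("scene")
save("m1",np.hstack([cv2.resize(b[140:230,90:340],(450,162)),cv2.resize(c[110:210,160:320],(350,162))]) if 0 else np.vstack([cv2.resize(b[130:240,90:340],(682,300),interpolation=cv2.INTER_CUBIC),np.hstack([cv2.resize(a,(400,300)),cv2.resize(c[110:210,170:264],(282,300),interpolation=cv2.INTER_CUBIC)])]))
E
```

```text
[0.50209086 0.28482904 0.3817528 ] 0.022687183943523086 [-0.3 -0.3 -2.6] [-0.007 -0.071 -0.014]
```

View pics/m1.png

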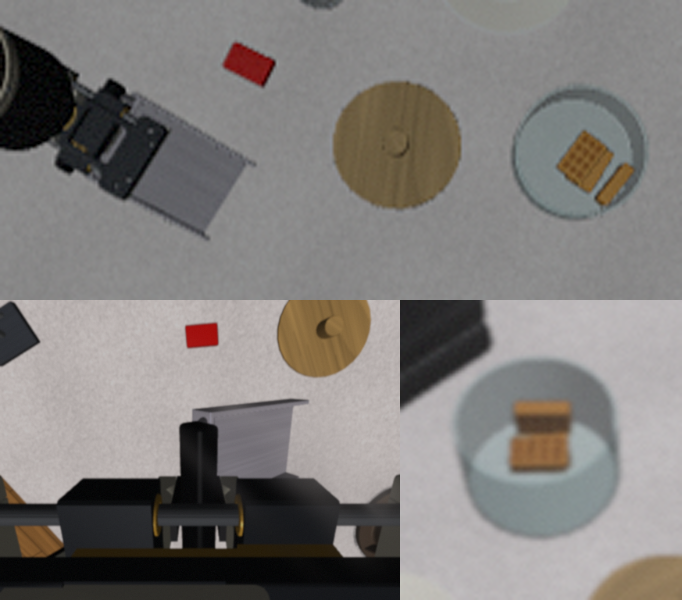

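Request:
carry_out(commands=[-0.1, 0.4, -0.3, 0, 0.8, -0.1, 0.4, -0.7, 0, 0.8, 0, 0.3, -0.9, 0, 0.8, 0, 0, -1, 0, 0.8, 0, 0, -1, 0, 0.8, 0, 0, -1, 0, 0.8, 0, 0, -0.6, 0, 0.8, 0, 0, -0.3, 0, 0.8])

```text
time_s: 11.65
tcp_pos: [0.4959, 0.3273, 0.1483]
eef_rot: [-179.9, -0.1, -32.0]
contact_force: [2.6, 3.9, 5.8]
gripper_width: 0.021
```

Request:
carry_out(commands=[0, 0, 0, 0, 0.8, 0, 0, 0, 0, 0.8, 0, 0, -0.1, 0, 0.8])

```text
time_s: 11.95
tcp_pos: [0.4952, 0.3272, 0.1466]
eef_rot: [-179.9, -0.0, -32.0]
contact_force: [1.9, 1.0, 2.2]
gripper_width: 0.0213
```

Request:
carry_out(commands=[0.06, 0.1, -0.25, 0, 0.8, 0.06, 0.1, -0.25, 0, 0.8, 0.06, 0.1, -0.25, 0, 0.8, 0, 0, 0, 0, 0.8], grip_force=15)

```text
time_s: 12.35
tcp_pos: [0.5012, 0.3385, 0.1129]
eef_rot: [179.8, 0.0, -32.0]
contact_force: [0.1, -0.1, -1.9]
gripper_width: 0.0201
```

```bash
python3 tilt.py d1
```

```text
[0.50119593 0.33854437 0.11293558] 0.020147661522124563 [ 0.11186504 -0.05561354 -1.8700825 ] [-0.00408648 -0.01424528  0.01050405]
```

View pics/d1.png

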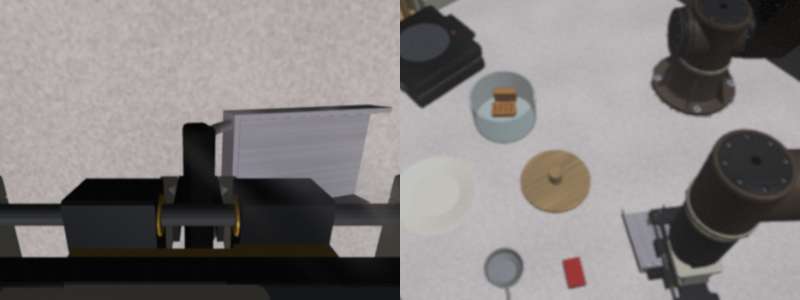

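Request:
carry_out(commands=[0.05, 0.1, -0.25, 0, 0.8, 0.05, 0.1, -0.25, 0, 0.8, 0.05, 0.1, -0.25, 0, 0.8, 0, 0, -0.2, 0, 0.8, 0, 0, -0.15, 0, 0.8, 0, 0, 0, 0, 0.8, 0, 0, 0, 0, 0.8])

```text
time_s: 13.15
tcp_pos: [0.5076, 0.3506, 0.071]
eef_rot: [180.0, 0.0, -32.0]
contact_force: [-0.1, 0.7, -1.4]
gripper_width: 0.0165
```

```bash
python3 st.py
```

```text
[0.5075776  0.35058804 0.07101585] 0.016541537101522067 [-0.1  0.7 -1.4] [ 0.144 -0.099 -0.007]
[]
```

Request:
carry_out(commands=[0, 0, -0.15, 0, 0.8, 0, 0, 0, 0, 0.8])

```text
time_s: 13.4
tcp_pos: [0.5076, 0.3507, 0.0649]
eef_rot: [180.0, 0.0, -32.0]
contact_force: [1.3, 0.8, -2.0]
gripper_width: 0.0158
```

Request:
carry_out(commands=[0, 0, -0.1, 0, 0.8, 0, 0, 0, 0, 0.8])

```text
time_s: 13.6
tcp_pos: [0.5079, 0.351, 0.0613]
eef_rot: [-180.0, -0.0, -32.0]
contact_force: [0.3, 0.5, -1.0]
gripper_width: 0.0157
```

Request:
carry_out(commands=[0, 0, -0.1, 0, 0.8, 0, 0, 0, 0, 0.8])

```text
time_s: 13.8
tcp_pos: [0.5092, 0.3528, 0.0591]
eef_rot: [-179.7, -0.1, -31.9]
contact_force: [-1.5, 3.4, 10.0]
gripper_width: 0.0165
```

Request:
carry_out(commands=[0, 0, 0, 0, 0.55, 0, 0, 0, 0, 0.4, 0, 0, 0, 0, 0.25, 0, 0, 0, 0, 0.2, 0, 0, 0.5, 0, 0.2, 0, 0, 0.8, 0, 0.2, 0, 0, 1, 0, 0.2, 0, 0, 1, 0, 0.2])

```text
time_s: 14.6
tcp_pos: [0.5075, 0.3504, 0.1901]
eef_rot: [179.9, 0.0, -32.0]
contact_force: [0.3, 1.2, 0.7]
gripper_width: 0.0351
```

Request:
carry_out(commands=[0, -0.8, 1, 0.8, 0.2, 0, -1, 0.5, 0.8, 0, 0, -1, 0, 0.8, -0.4, 0, -1, 0, 0.8, -0.4, 0, -1, 0, 0.8, -0.4, 0, -1, 0, 0.8, -0.4, 0, -1, 0, 0.8, -0.4, 0, -0.7, 0, 0.8, -0.4])

```text
time_s: 15.4
tcp_pos: [0.5071, 0.0494, 0.2483]
eef_rot: [180.0, 0.0, -6.3]
contact_force: [1.2, -0.6, 0.1]
gripper_width: 0.0616
```

```bash
python3 - <<'E'
from h import *
s=telemetry.get_state();print(s["tcp_pos"],s["eef_rot"],s["gripper_width"])
f,K,E=cap("wrist"); save("w2",f); b,K2,E2=cap("top"); c,K3,E3=cap("scene")
print("knob pred",proj(K,E,(.513,-.0025,.056)))
h=cv2.cvtColor(c,cv2.COLOR_RGB2HSV)
save("m2",np.vstack([cv2.resize(b[130:240,90:340],(682,300),interpolation=cv2.INTER_CUBIC),np.hstack([cv2.resize(f,(400,300)),cv2.resize(c[110:210,170:264],(282,300),interpolation=cv2.INTER_CUBIC)])]))
h=cv2.cvtColor(b,cv2.COLOR_RGB2HSV); m=((h[...,0]<25)&(h[...,1]>50))[155:212,205:265].astype(np.uint8)
p=np.argwhere(m)[:,::-1]; R=cv2.minAreaRect(p.astype(np.float32)); print("lid",ray(K2,E2,R[0][0]+205,R[0][1]+155,.018))
E
```

```text
[0.50714666 0.04942044 0.24830662] [ 1.79996608e+02  7.97165593e-03 -6.31575897e+00] 0.06156637373387851
knob pred [301.01626425 160.94119203]
lid [0.5237711  0.01330887 0.018     ]
```

View pics/m2.png

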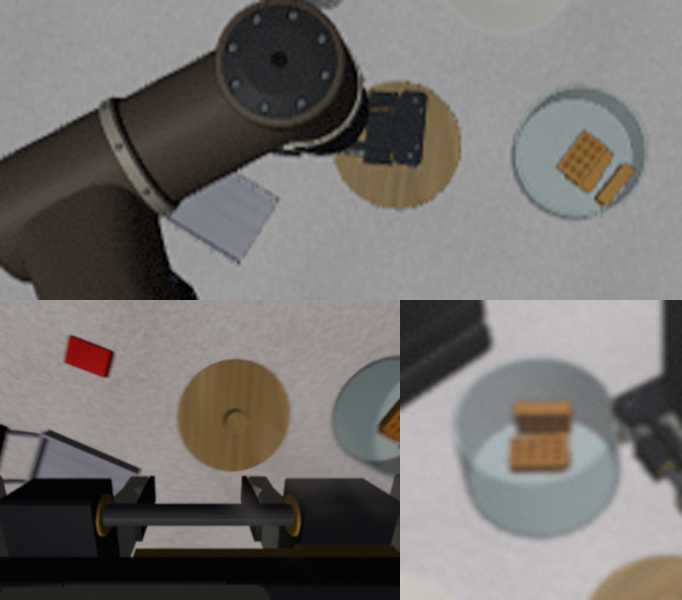

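The lower left shows the knob at about (301,155) in wrist pixels, and the tray is down. Only two waffle faces are visible in the jar, so I'll triangulate the flat one's height to see whether it is stacked on the third.

```bash
python3 - <<'E'
from h import *
f,K,E=cap("wrist")
h=cv2.cvtColor(f,cv2.COLOR_RGB2HSV)
m=((h[...,0]<25)&(h[...,1]>60)&(h[...,2]>60)).astype(np.uint8); m[225:]=0
n,l,st,c=cv2.connectedComponentsWithStats(m)
for i in range(1,n):
    if st[i,4]>2000:
        e=cv2.fitEllipse(max(cv2.findContours((l==i).astype(np.uint8),0,1)[0],key=cv2.contourArea)); print("lid",st[i],ray(K,E,*e[0],.018))
print("knob",ray(K,E,301,154,.056))
P=[]
for n_,box in(("top",(280,330,160,212)),("scene",(180,250,130,190))):
    b,K,E=cap(n_); x0,x1,y0,y1=box
    h=cv2.cvtColor(b,cv2.COLOR_RGB2HSV); m=np.zeros(b.shape[:2],np.uint8)
    m[y0:y1,x0:x1]=((h[...,0]<20)&(h[...,1]>100))[y0:y1,x0:x1]
    n,l,st,c=cv2.connectedComponentsWithStats(m)
    for i in range(1,n):
        if st[i,4]>10:
            R=cv2.minAreaRect(np.argwhere(l==i)[:,::-1].astype(np.float32)); print(n_,st[i],R); 
            for z in(.024,.042,.06): 
                B=np.array([ray(K,E,u,v,z)[:2] for u,v in cv2.boxPoints(R)]); print(z,B.mean(0).round(4),np.linalg.norm(B[1]-B[0]).round(3),np.linalg.norm(B[2]-B[1]).round(3))
    P.append(K@E[:3])
X=cv2.triangulatePoints(P[0],P[1],np.array([[304.2],[188.5]]),np.array([[216.5],[160.5]])); print("flat waffle top",(X[:3]/X[3]).T)
save("jar",cv2.resize(b[125:195,180:250],(700,700)))
E
```

```text
lid [  80   45   61   55 2096] [0.62928613 0.19698257 0.018     ]
lid [  225    76   145   144 16215] [ 0.52128005 -0.00325328  0.018     ]
knob [ 0.5207012  -0.00240293  0.056     ]
top [295 178  20  22 249] ((304.4200134277344, 188.94003295898438), (15.000000953674316, 17.400001525878906), 36.869895935058594)
0.024 [ 0.488  -0.2551] 0.064 0.054
0.042 [ 0.4864 -0.2529] 0.063 0.054
0.06 [ 0.4847 -0.2506] 0.062 0.053
top [309 190  13  15  81] ((314.95123291015625, 197.06097412109375), (4.685213088989258, 17.02294158935547), 38.65980911254883)
0.024 [ 0.4579 -0.2927] 0.062 0.017
0.042 [ 0.4567 -0.29  ] 0.062 0.017
0.06 [ 0.4554 -0.2873] 0.061 0.017
scene [207 144  19  22 357] ((216.0, 154.5), (21.0, 18.0), 90.0)
0.024 [ 0.4714 -0.2779] 0.061 0.089
0.042 [ 0.4786 -0.2651] 0.06 0.087
0.06 [ 0.4858 -0.2524] 0.058 0.085
flat waffle top [[ 0.48828699 -0.25301759  0.02939372]]
```

Request:
carry_out(commands=[-0.2, -0.8, 0.3, 0, -0.4, -0.2, -0.9, 0.3, 0, -0.4, -0.2, -0.9, 0.3, 0, -0.4, -0.2, -0.9, 0.3, 0, -0.4, -0.2, -0.9, 0, 0, -0.4, -0.1, -0.9, 0, 0, -0.4, 0, -0.6, 0, 0, -0.4, 0, 0, 0, 0, -0.4])

```text
time_s: 16.5
tcp_pos: [0.4639, -0.1857, 0.296]
eef_rot: [180.0, 0.0, -6.5]
contact_force: [-0.4, 1.1, -0.4]
gripper_width: 0.0612
```

```bash
python3 - <<'E'
from h import *
f,K,E=cap("wrist"); np.savez("pics/j",f=f,K=K,E=E); c=telemetry.get_state()["tcp_pos"]
u,v=proj(K,E,(.493,-.237,.05)); print(c,u,v)
q=np.array([ray(K,E,a,b,.105) for a,b in((0,0),(511,220))]);print(q)
x0=int(np.clip(u-110,0,290)); save("j",cv2.resize(f[max(0,int(v)-100):int(v)+100,x0:x0+220],(660,600),interpolation=cv2.INTER_CUBIC))
E
```

```text
[ 0.46400019 -0.18465624  0.29592876] 292.5635400658933 133.61070523788806
[[ 0.65398376  0.03072279  0.105     ]
 [ 0.37433477 -0.47041186  0.105     ]]
```

View pics/j.png

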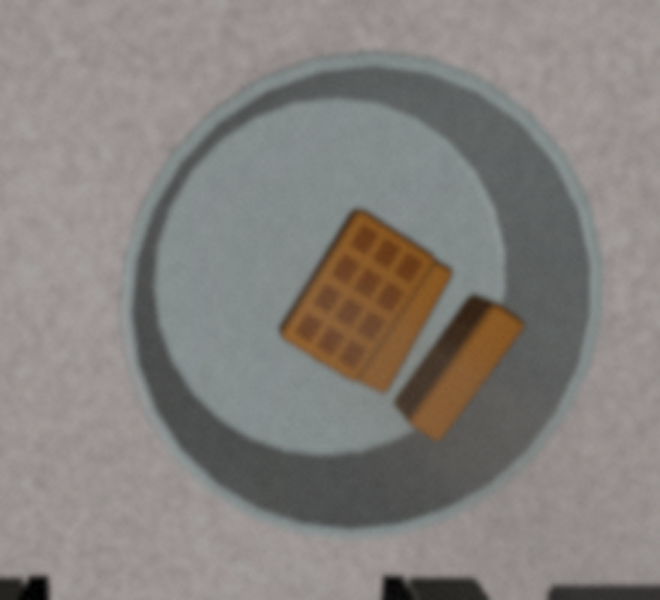

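The crop shows one flat waffle with a plain strip against its right side, which is the third waffle standing on edge or shifted under it. The other waffle stands apart at (460,370). So all three are in the jar, and well below the rim. Next I'll fit the jar rim and compare lid estimates.

```bash
python3 - <<'E'
from h import *
d=np.load("pics/j.npz");K,E=d["K"],d["E"]
q=lambda x,y:(182+x/3-.33,33+y/3-.33)
print("jar rim",[ray(K,E,*q(*p),.105)[:2].round(4) for p in((125,292),(600,292),(362,53),(362,532),(362,292))])
c,K,E=cap("scene"); h=cv2.cvtColor(c,cv2.COLOR_RGB2HSV); m=((h[...,0]<25)&(h[...,1]>50)).astype(np.uint8)
n,l,st,_=cv2.connectedComponentsWithStats(m)
for i in range(1,n):
    x,y,w,hh,a=st[i]
    if a>1000 and 225<x+w/2<295 and 180<y+hh/2<260:
        e=cv2.fitEllipse(max(cv2.findContours((l==i).astype(np.uint8),0,1)[0],key=cv2.contourArea)); print("scene lid",st[i],ray(K,E,*e[0],.016))
c,K,E=cap("top"); h=cv2.cvtColor(c,cv2.COLOR_RGB2HSV); m=np.zeros(c.shape[:2],np.uint8); m[155:212,205:265]=((h[...,0]<25)&(h[...,1]>50))[155:212,205:265]
e=cv2.fitEllipse(max(cv2.findContours(m,0,1)[0],key=cv2.contourArea)); print("top lid",ray(K,E,*e[0],.018))
E
```

```text
jar rim [array([ 0.5118, -0.1592]), array([ 0.493 , -0.3235]), array([ 0.5789, -0.2464]), array([ 0.4136, -0.235 ]), array([ 0.5024, -0.2412])]
scene lid [ 231  195   57   52 2333] [ 5.17486671e-01 -6.95223973e-05  1.60000000e-02]
top lid [0.52051276 0.01440545 0.018     ]
```

Request:
carry_out(commands=[0.3, 0.8, 0, 0, -0.4, 0.3, 0.9, -0.3, 0, -0.4, 0.3, 0.9, -0.4, 0, -0.4, 0.3, 0.9, -0.5, 0, -0.4, 0.13, 0.9, -0.5, 0, -0.4, 0, 0.17, -0.8, 0, -0.4, 0, 0, -0.8, 0, -0.4, 0, 0, 0, 0, -0.4])

```text
time_s: 17.45
tcp_pos: [0.5142, -0.0004, 0.1605]
eef_rot: [179.9, 0.4, -6.3]
contact_force: [0.4, -0.4, 1.2]
gripper_width: 0.0615
```

```bash
python3 - <<'E'
from h import *
s=telemetry.get_state();print(s["tcp_pos"],s["eef_rot"],s["gripper_width"])
f,K,E=cap("wrist"); save("k",f)
g=cv2.GaussianBlur(f[:230],(5,5),0); h=cv2.cvtColor(g,cv2.COLOR_RGB2HSV); m=((h[...,0]<25)&(h[...,1]>60)&(h[...,2]>60)).astype(np.uint8)
n,l,st,c=cv2.connectedComponentsWithStats(m); print([x.tolist() for x in st[1:] if x[4]>1000])
print("pred knob",proj(K,E,(.517,-.002,.056)),"r px",np.linalg.norm(proj(K,E,(.517,.015,.056))-proj(K,E,(.517,-.002,.056))))
C=cv2.HoughCircles(cv2.cvtColor(g,cv2.COLOR_RGB2GRAY),cv2.HOUGH_GRADIENT,1,20,param1=60,param2=15,minRadius=20,maxRadius=50)
if C is not None: 
    for x in C[0][:5]: print(x,ray(K,E,x[0],x[1],.056).round(4))
E
```

```text
[ 5.14178334e-01 -3.61942261e-04  1.60503633e-01] [179.85896839   0.40567742  -6.28083015] 0.06151856865955654
[[0, 48, 50, 64, 2229], [164, 83, 185, 147, 22488]]
pred knob [255.41333934 191.70665332] r px 20.857734814931703
[221.5 145.5  48.2] [0.5574 0.0201 0.056 ]
[470.5 160.5  47.1] [ 0.5238 -0.174   0.056 ]
[255.5 194.5  20.7] [ 0.5146 -0.0018  0.056 ]
[464.5 133.5  26.2] [ 0.5458 -0.1674  0.056 ]
```

Request:
carry_out(commands=[0, -0.03, -0.5, 0, -0.4, 0, 0, -0.8, 0, -0.4, 0, 0, -0.7, 0, -0.4, 0, 0, -0.5, 0, -0.4, 0, 0, -0.2, 0, -0.4, 0, 0, 0, 0, -0.4, 0, 0, 0, 0, -0.4])

```text
time_s: 18.2
tcp_pos: [0.5182, -0.0024, 0.0578]
eef_rot: [-180.0, -0.1, -6.4]
contact_force: [0.3, -0.8, 0.7]
gripper_width: 0.0613
```

Request:
carry_out(commands=[-0.04, 0, -0.3, 0, -0.4, 0, 0, 0, 0, -0.2, 0, 0, 0, 0, 0, 0, 0, 0, 0, 0.2, 0, 0, 0, 0, 0.6, 0, 0, 0, 0, 0.6, 0, 0, 0, 0, 0.6], grip_force=40)

```text
time_s: 18.9
tcp_pos: [0.5158, -0.0027, 0.045]
eef_rot: [-180.0, -0.0, -6.4]
contact_force: [-0.8, -0.4, 6.6]
gripper_width: 0.0335
```

Request:
carry_out(commands=[0, 0, 0.2, 0, 0.6, 0, 0, 0.5, 0, 0.6, 0, 0, 0.8, 0, 0.6, 0, 0, 0.8, 0, 0.6, 0, 0, 0.8, 0, 0.6, 0, 0, 0.5, 0, 0.6, 0, 0, 0.2, 0, 0.6, 0, 0, 0, 0, 0.6])

```text
time_s: 19.7
tcp_pos: [0.5155, -0.0026, 0.1971]
eef_rot: [-179.9, -0.1, -6.4]
contact_force: [-0.2, -0.1, -2.7]
gripper_width: 0.0332
```

Request:
carry_out(commands=[0, -0.2, 0, 0, 0.6, -0.1, -0.6, 0, 0, 0.6, -0.1, -0.9, 0, 0, 0.6, -0.1, -0.9, 0, 0, 0.6, -0.1, -0.9, 0, 0, 0.6, -0.1, -0.9, 0, 0, 0.6, 0, -0.8, 0, 0, 0.6, 0, -0.5, 0, 0, 0.6])

```text
time_s: 20.5
tcp_pos: [0.4938, -0.233, 0.1943]
eef_rot: [-180.0, 0.2, -6.5]
contact_force: [0.4, 0.7, -2.5]
gripper_width: 0.0334
```

Request:
carry_out(commands=[0, -0.2, 0, 0, 0.6, 0, 0, 0, 0, 0.6, 0, 0, 0, 0, 0.6])

```text
time_s: 20.8
tcp_pos: [0.4949, -0.2384, 0.1953]
eef_rot: [-180.0, 0.1, -6.4]
contact_force: [0.1, -0.4, -3.1]
gripper_width: 0.0333
```

```bash
python3 - <<'E'
from h import *
print(telemetry.get_state()["tcp_pos"])
for n,box in(("top",(205,340,150,225)),("scene",(150,290,80,230))):
    c,K,E=cap(n); h=cv2.cvtColor(c,cv2.COLOR_RGB2HSV); m=np.zeros(c.shape[:2],np.uint8); x0,x1,y0,y1=box
    m[y0:y1,x0:x1]=((h[...,0]<25)&(h[...,1]>50))[y0:y1,x0:x1]
    k=max(cv2.findContours(m,0,1)[0],key=cv2.contourArea); e=cv2.fitEllipse(cv2.convexHull(k)); print(n,cv2.boundingRect(k),e,"lid",ray(K,E,*e[0],.152+.018))
E
```

```text
[ 0.49485078 -0.23838602  0.19531305]
top (211, 150, 54, 75) ((236.83673095703125, 161.72850036621094), (53.31879425048828, 219.85496520996094), 3.755262613296509) lid [ 0.56718766 -0.01692031  0.17      ]
scene (183, 118, 60, 49) ((212.9664764404297, 138.96665954589844), (53.93046188354492, 58.40391540527344), 96.9167251586914) lid [ 0.50345515 -0.22565121  0.17      ]
```

Request:
carry_out(commands=[0, 0, -0.4, 0, 0.6, 0, 0, -0.5, 0, 0.6, 0, 0, -0.15, 0, 0.6, 0, 0, 0, 0, 0.6])

```text
time_s: 21.3
tcp_pos: [0.4949, -0.238, 0.1536]
eef_rot: [-180.0, 0.1, -6.3]
contact_force: [0.1, -0.4, -1.9]
gripper_width: 0.0332
```

Request:
carry_out(commands=[0, 0, -0.08, 0, 0.6, 0, 0, 0, 0, 0.6])

```text
time_s: 21.5
tcp_pos: [0.4957, -0.2386, 0.1516]
eef_rot: [180.0, -0.0, -6.4]
contact_force: [0.3, 0.2, -1.8]
gripper_width: 0.0331
```

Request:
carry_out(commands=[0, 0, -0.07, 0, 0.6, 0, 0, 0, 0, 0.6])

```text
time_s: 21.7
tcp_pos: [0.4953, -0.2388, 0.1483]
eef_rot: [-180.0, -0.0, -6.4]
contact_force: [0.2, 0.2, -2.6]
gripper_width: 0.0333
```

Below 0.150 with no contact, so the plug is entering the mouth.

Request:
carry_out(commands=[0, 0, -0.07, 0, 0.6, 0, 0, 0, 0, 0.6])

```text
time_s: 21.9
tcp_pos: [0.4951, -0.2387, 0.1452]
eef_rot: [-180.0, 0.0, -6.4]
contact_force: [1.2, 0.4, -2.0]
gripper_width: 0.0332
```

Request:
carry_out(commands=[0, 0, -0.05, 0, 0.6, 0, 0, 0, 0, 0.6])

```text
time_s: 22.1
tcp_pos: [0.4952, -0.2388, 0.1432]
eef_rot: [-180.0, 0.0, -6.4]
contact_force: [0.2, 0.4, -2.6]
gripper_width: 0.0331
```

Request:
carry_out(commands=[0, 0, -0.04, 0, 0.6, 0, 0, 0, 0, 0.6])

```text
time_s: 22.3
tcp_pos: [0.4955, -0.2388, 0.142]
eef_rot: [180.0, -0.0, -6.4]
contact_force: [0.5, 0.6, -0.4]
gripper_width: 0.0335
```

Request:
carry_out(commands=[0, 0, -0.03, 0, 0.6, 0, 0, 0, 0, 0.6])

```text
time_s: 22.5
tcp_pos: [0.4955, -0.2388, 0.1419]
eef_rot: [180.0, -0.0, -6.4]
contact_force: [-4.2, 2.2, 9.4]
gripper_width: 0.0333
```

Request:
carry_out(commands=[0, 0, 0, 0, 0.15, 0, 0, 0, 0, 0, 0, 0, 0, 0, -0.3, 0, 0, 0, 0, -0.4, 0, 0, 0, 0, -0.4, 0, 0, 0.5, 0, -0.4, 0, 0, 0.8, 0, -0.4, 0, 0, 1, 0, -0.4])

```text
time_s: 23.3
tcp_pos: [0.4944, -0.2386, 0.2323]
eef_rot: [-180.0, 0.2, -6.4]
contact_force: [1.4, -0.3, 0.3]
gripper_width: 0.0613
```

Request:
carry_out(commands=[-0.4, 0.3, 0.8, 0, -0.4, -0.5, 0.7, 0.6, 0, -0.4, -0.5, 0.8, 0, 0, -0.4, 0, 0.9, 0, 0, -0.4, 0, 0.9, 0, 0, -0.4, 0, 0.8, 0, 0, -0.4, 0, 0.4, 0, 0, -0.4, 0, 0, 0, 0, -0.4])

```text
time_s: 24.1
tcp_pos: [0.4394, -0.0451, 0.2889]
eef_rot: [-180.0, -0.0, -6.2]
contact_force: [0.1, 0.3, 0.2]
gripper_width: 0.0617
```

```bash
python3 - <<'E'
from h import *
print(telemetry.get_state()["tcp_pos"])
t0=np.load("pics/top.npz"); s0=np.load("pics/scene.npz")
for n,box,o in(("top",(270,340,150,225),t0),("scene",(150,260,80,230),s0)):
    c,K,E=cap(n); save("end_"+n,c); h=cv2.cvtColor(c,cv2.COLOR_RGB2HSV); m=np.zeros(c.shape[:2],np.uint8); x0,x1,y0,y1=box
    m[y0:y1,x0:x1]=((h[...,0]<25)&(h[...,1]>50))[y0:y1,x0:x1]
    k=max(cv2.findContours(m,0,1)[0],key=cv2.contourArea); e=cv2.fitEllipse(k); print(n,np.round(cv2.boundingRect(k),1),e,"lid disc z.115",ray(K,E,*e[0],.115).round(4))
    p=np.array([proj(K,E,(.495+.087*np.cos(t),-.238+.087*np.sin(t),.115)) for t in np.linspace(0,6.28,60)]).astype(np.float32); print(" ideal ellipse",cv2.fitEllipse(p))
    # bystanders & tray: difference of the whole picture, by blob
    d=(cv2.GaussianBlur(cv2.absdiff(c,o["f"]),(5,5),0).max(2)>25).astype(np.uint8)
    nn,l,st,_=cv2.connectedComponentsWithStats(d); print(" changed",[x.tolist() for x in st[1:] if x[4]>25])
    if n=="top":
        m=np.zeros(c.shape[:2],np.uint8); m[165:205,115:155]=(c.max(2)<60)[165:205,115:155]
        k=max(cv2.findContours(m,0,1)[0],key=cv2.contourArea); R=cv2.minAreaRect(k); print(" bar",R,ray(K,E,*R[0],.066))
E
```

```text
[ 0.43937822 -0.04511711  0.28886129]
top [278 160  50  50] ((302.48944091796875, 184.61915588378906), (49.20375442504883, 49.41660690307617), 148.5708465576172) lid disc z.115 [ 0.4946 -0.2375  0.115 ]
 ideal ellipse ((302.6451416015625, 184.63388061523438), (50.632389068603516, 51.22035598754883), 118.99687957763672)
 changed [[107, 157, 221, 227, 20204], [0, 221, 58, 56, 1708], [214, 312, 28, 15, 161], [253, 329, 19, 29, 293], [0, 346, 130, 38, 2805]]
 bar ((139.5, 198.5), (11.0, 29.0), 90.0) [0.45714135 0.33361039 0.066     ]
scene [187 127  56  44] ((214.7183380126953, 148.60606384277344), (43.50630187988281, 55.86450958251953), 83.94934844970703) lid disc z.115 [ 0.4979 -0.2336  0.115 ]
 ideal ellipse ((214.5703125, 148.2390594482422), (44.28060531616211, 57.84027099609375), 83.24034881591797)
 changed [[237, 0, 77, 156, 6664], [346, 0, 15, 27, 195], [377, 0, 90, 48, 1838], [488, 22, 24, 40, 361], [354, 71, 20, 20, 206], [351, 104, 22, 23, 164], [401, 107, 48, 34, 948], [186, 126, 58, 47, 2098], [229, 194, 61, 55, 2649], [314, 240, 66, 80, 2639]]
```

```bash
python3 - <<'E'
from h import *
def meas(f,n):
    m=np.zeros(f.shape[:2],np.uint8); m[295:330,325:390]=(f.max(2)<50)[295:330,325:390]
    k=max(cv2.findContours(m,0,1)[0],key=cv2.contourArea); R=cv2.minAreaRect(k); 
    P=[ray(K,E,u,v,.066)[:2].round(4) for u,v in cv2.boxPoints(R)]; print(n,R,ray(K,E,*R[0],.06).round(4),P)
d=np.load("pics/scene.npz");K,E=d["K"],d["E"]
meas(d["f"],"before"); f=cv2.imread("pics/end_scene.png")[:,:,::-1]; meas(f,"after")
# shift of tray patch between views vs. shift predicted for a flat 8 mm slide along the tray
g=lambda i:cv2.cvtColor(np.ascontiguousarray(i),cv2.COLOR_RGB2GRAY)
dv=np.array([-.53,-.848,0]);
for p in((.508,.358,.066),(.44,.255,.004),(.403,.19,.004)):
    p=np.array(p); print("pred shift 8mm",proj(K,E,p+.008*dv)-proj(K,E,p))
a,b=g(d["f"]),g(f)
for nm,(x,y,w,h) in {"bar":(330,300,55,22),"lipcorner L":(308,238,22,20),"lipcorner R":(344,236,20,20)}.items():
    r_=cv2.matchTemplate(b[y-8:y+h+8,x-8:x+w+8],a[y:y+h,x:x+w],cv2.TM_CCOEFF_NORMED); _,v,_,q=cv2.minMaxLoc(r_); print(nm,q[0]-8,q[1]-8,round(v,2))
E
```

```text
before ((356.416748046875, 311.9382629394531), (5.788671970367432, 39.604774475097656), 81.57302856445312) [0.5106 0.3626 0.06  ] [array([0.5503, 0.3319]), array([0.4664, 0.3834]), array([0.4755, 0.3936]), array([0.5585, 0.3426])]
after ((369.05999755859375, 307.4200134277344), (1.6970562934875488, 8.202439308166504), 81.8698959350586) [0.4786 0.3751 0.06  ] [array([0.4884, 0.3683]), array([0.471 , 0.3791]), array([0.4736, 0.3821]), array([0.491 , 0.3713])]
pred shift 8mm [-0.92111835 -3.30788401]
pred shift 8mm [-0.73959931 -2.74538915]
pred shift 8mm [-0.67860148 -2.5357245 ]
bar -2 -4 0.99
lipcorner L -3 -3 0.91
lipcorner R -3 -3 0.96
```

```bash
python3 -c "
from h import *
print(r.close_job())"
```

```text
the job is handed in; nothing more can be done
None
```

I tipped the waffles into the jar, set the empty tray back on the shelf and put the lid on the jar. I handed the job in at about 24 s of the 72 s.

**How I tipped the tray:** the moves only allow turns about the vertical. I opened the jaws in small steps over the jar, so the tray's open end sagged and the waffles slid out. I then lowered the lip onto the shelf so the tray came level again before I released it. The gripper never touched a waffle.

**Last checks:**
- **Waffles:** two were clearly visible in the jar. I took the third to be the plain strip against the flat one, standing on edge or shifted under it. I saw no loose waffle on the tray or shelf.
- **Lid:** its outline matches a flat, fully home lid to within about 4 mm in both the top and scene views. The height at contact was also the expected one (wrist 0.142 m).
- **Tray:** the handle bar and both lip corners shifted by about the same amount, as they would for a flat tray about 1 cm from its start. The arm blocked the top view of the tray at the end, so its flatness comes from the scene view alone. The direct bar measurement there failed because the mask caught only a fragment.
- **Plates, ladle and waffle iron:** comparing images with the start showed no change at the plates, ladle or waffle iron in the scene view. In the top view one large changed area from the arm covers part of the table, so that view doesn't settle it.
- **Forces:** the highest I saw at the end of any move was about 10 N.

**Disagreement:** the wrist camera placed the jar and lid about 5 mm further in x than the other two cameras, which was within the fit's clearance.

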